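# Make the food slicer safe and free its carriage for washing

### The job

The food slicer has to be washed. First turn its thickness dial clockwise all the way to the closed stop, so that the gauge plate shields the blade's edge. Only then draw the carriage's lock plunger up, turn it clockwise into its rest notch so that it stays up by itself, and pull the carriage towards you as far as it goes; keep off the blade and leave the other things on the worktop where they stand.

Things in the scene. Friction and masses are not known exactly. Their poses are not given: they have to be found in the camera images.
- slicer: White food slicer, 345 x 262 mm, 230 high, immovable. Origin under its middle, on the worktop; x to its back (away from the user), y to the user's left, z up. Front left (x -145, y 75): console sloping 35 degrees to the user, with the dial. Middle (y 0, x -98 to -33): upright gauge plate, 226 high; behind it the blade. Left rear (x over 10): motor housing, 190 high. Right: the carriage.
- dial_grip (a point): Centre of the top of the black thickness dial's bar grip, on the dial's axis; the bar is 44 long, 14 wide, 22 mm high over a round skirt 51 mm across. Turns with the dial: z out of the console (leaning 35 degrees from vertical to the user), x along the bar to the end with the white pointer line, y across the bar. The console's face lies 28.5 mm below this point.
- dial (a joint): Angle of the dial, rad: 0 = closed stop (pointer up the slope, at the long tick); grows as it is turned anticlockwise, looking at its face, up to 3.2 = widest cut. Stiff, about 0.12 Nm. The gauge plate moves 7.5 mm to the left per rad.
- plunger_grip (a point): Centre of the top of the black bar knob of the carriage's lock plunger, on its upright axis; z up, x along the bar (40 long, 14 wide, 21 mm high over a collar 31 mm across). At the start 108.5 mm above the worktop, at x -120, y -112 of the slicer, on the carriage's front tongue, the bar along the slicer's x. Moves with the plunger and the carriage.
- plunger_lift (a joint): How far the plunger is drawn up, m: 0 = pin in its bore, carriage locked; spring 5 N there, 10 N at 0.013. A cross pin under the knob must rise 0.0115 to clear the crown of the sleeve; upper stop 0.016. In the rest notch it reads about 0.0085; let go elsewhere it springs down or lies on top of the crown.
- plunger_turn (a joint): Angle of the plunger's knob, rad: 0 = bar along the slicer's x (the only place where the pin goes down); grows clockwise seen from above; rest notch at 1.22, stop at 1.36.
- carriage (a joint): Travel of the carriage towards the user, along the slicer's -x, m: 0 = locked beside the blade, 0.06 = front stop. Friction about 3 N. The carriage has an end wall 98 mm behind the plunger, 143 mm high, and carries the plunger with it.
- blade: Round steel blade, 190 mm across, upright in the slicer's x-z plane, centre at x 66, z 138 of the slicer. Not to be touched.
- tumbler: Tall clear drinking glass, 69 mm across, 133 mm high, standing to the left of the slicer's console; origin under its middle.
- pepper_mill: Wooden pepper mill, 58 mm across, 150 mm high, standing to the right of the carriage; origin under its middle.
- honey_jar: Jar with a yellow lid, 64 mm across, 100 mm high, on the right; origin under its middle.
- lemon: Lemon, 83 x 58 x 58 mm, lying on the right near the front; origin under its middle.
- tin: Flat food tin, 86 mm across, 40 mm high, on the left; origin under its middle.

How it is judged (in metres and radians):
On the way, in this order (a step that is already met when the one before it is completed fails the run):
1. the dial has been turned to its closed stop (value of joint dial below 0.06 rad), for 0.2 s.
2. the plunger has been drawn up out of its bore (value of joint plunger_lift above 0.008 m), for 0.1 s.
At the end, for the whole second after the job is handed in: The dial is at its closed stop (under 0.06 rad), the plunger rests in its notch (drawn 6 to 10.5 mm, turned over 1.05 rad) and the carriage stands within 5 mm of its front stop (value of joint dial below 0.06 rad and value of joint plunger_lift between 0.006 and 0.0105 m and value of joint plunger_turn above 1.05 rad and value of joint carriage above 0.055 m); the robot touches nothing.
It fails at once if the plunger is drawn (over 4 mm) while the dial is still open (over 0.3 rad) (value of joint plunger_lift above 0.004 m and value of joint dial above 0.3 rad).
It fails at once if the robot touches the blade (contact force between any of the arm, the fingers and blade above 1 N).
It fails at once if the glass, mill, jar, lemon or tin is moved by more than 30 mm (distance of any of tumbler, pepper_mill, honey_jar, lemon, tin from where it was at the start of the episode above 0.03 m).
It also fails if it takes over 67 s, if anything falls off the work surface, if the arm or the gripper's body presses on something with over 40 N, if the wrist force passes 120 N, or if a joint passes its speed limit or range.

### The arm

A 6-joint arm with a two-finger parallel gripper is mounted at the origin on a cart in front of the work surface, level with it; the furniture and walls round the work are solid. World frame = base frame: x ahead of the robot, y to its left, z up, the work surface at z = 0. Lengths are in m, angles in degrees, forces in N, time in s.
With the tool pointing down it reaches from about 0.375 to 0.9 m from the base axis. Payload 3.1 kg.
Tool frame: the origin (TCP) lies at the very end of the fingers, on their centre line; the grasp point (between the pads) lies 19 mm behind it (bot.tcp_to_grasp is the distance from the TCP to the grasp point, in m); z points along the fingers, y is the line along which they close (so a half turn about z gives the same grasp; the last joint's range is limited). The gripper opens to 87 mm and grips with 3 to 60 N. Pads are 19 mm wide; open, the fingers measure 117 mm over their backs; the gripper's body (75 mm by 190 mm) begins 51 mm behind the grasp point.
Start: joints at [-74.857, 30.224, 82.088, -0, 67.689, -10.227], TCP at [0.268, -0.565, 0.223] pointing down, gripper open.
Joint ranges: [-176.69, 176.69], [-43.24, 126.21], [12.49, 139.97], [-82, 262], [0, 151.66], [-163.58, 163.58]. Speed limits (degrees/s): [159.86, 159.86, 180, 180, 180, 180].

### API

Orientations are given as a 3x3 rotation matrix whose columns are the frame's x, y, z axes.
In Python, from rig import telemetry, capture, camera_info, job, bot gives the robot as it stands. The module is installed in compiled form; this text tells all that it offers.
- The arm moves only by the tool carry_out, never from a script. Its argument "deltas" is a list that holds one entry, the list of rows, each a list of 7 numbers: the shift along the tool's x, y, z scaled (see below), then the turn, a rotation vector about the tool's x, y, z scaled (see below), then the closure, from -1 (fully open) to 1 (shut). In form: [[[dx, dy, dz, ax, ay, az, claw], ...]]. A call has exactly 10 rows; each row is the pose to reach, as a shift and turn from the pose commanded when the call began, along the tool's axes at that moment, turning the shorter way round; what a row does not reach only later rows make up. The controller multiplies each number of a shift by 15 cm and each number of a turn by 360 degrees. A row lasts 1/12 s, in which the tool goes at most 41.7 mm and 7.16 degrees, less where a joint would pass 70% of its speed; a pose out of reach is approached as far as the arm can. A call with a number of a shift or a turn outside -1 to 1 is refused whole. A call with a gripper value outside its range is refused whole. The fingers move at their own pace and stop on an object; the grip force is fixed at half the most. Time passes only in rows, so rows that repeat a pose let the fingers close, or fill a call up. It gives the time, the measured TCP pose, the force, the opening and the grip force at its end, in the units of the state.
- telemetry.read_state(): the state, without advancing time (a new reading comes with each control period).
- capture(name): name is "scene" or "top"; returns the picture (420x560x3 uint8, red, green, blue); there is no depth.
- camera_info(name): a dict with "mtx" (3x3 intrinsics, pixels), "k1" (the pictures are not rectified: a ray, as slopes to the right and down, at radius r is drawn at 1 + k1 r^2 times it, then the intrinsics apply), "cam_to_world" (4x4, takes a point from camera to world coordinates). Camera axes: x right, y down, z forward; pixel columns grow to the right and rows downward; lengths in m; the calibration is good to about 2 mm. A picture is of the moment at which its call begins. camera_info takes no time and is no camera call.
- job.hand_in(): hands the job in; it is judged then, once.
The state is a dict: "time_s": time; "joint_positions": joint angles; "qvel": joint speeds; "tau": joint torques, N m; "position": TCP position; "tcp_rot": TCP orientation; "force": force on the tool from outside, world axes, zero at the start; "moment": the same for the moment, N m; "opening": opening from 0.0 (shut) to 1.0 (fully open); "grasp_force": force on a finger pad.
Only numpy, scipy, OpenCV 4.12 (cv2) and the standard library are available. Lean on these libraries where they do the work, as an engineer would, in place of code of your own. Each camera call takes 0.05 s, during which the arm holds its last target. There are 200 camera calls.

## Working session

There is one attempt and no reset: what is moved stays moved. The work goes in short steps, Python scripts to look and compute and a tool call to move; the robot and the scene stay as the last step left them, time stands still between calls to the robot, and variables do not carry over. Pictures are saved under pics/ and viewed, at most 10 in all, crops included, and the job is handed in when it is done.

Besides the shell and the picture viewer there is one more tool, called after "Request:" as name(argument=value, ...), one argument or row to a line, values as JSON. carry_out: Moves the arm, as the interface text tells. Its arguments: {"type":"object","properties":{"deltas":{"type":"array","items":{"type":"array","items":{"type":"array","items":{"type":"number"}}}}},"required":["deltas"]}

```bash
mkdir -p pics; python3 - <<'E'
from rig import *
import cv2
for n in("scene","top"):
    cv2.imwrite(f"pics/{n}0.png",cv2.resize(capture(n)[:,:,::-1],(800,600),interpolation=cv2.INTER_CUBIC))
    print(camera_info(n))
print(telemetry.read_state())
E
```

```text
{'mtx': array([[442.92601481,   0.        , 263.73893194],
       [  0.        , 442.92601481, 210.521026  ],
       [  0.        ,   0.        ,   1.        ]]), 'k1': -0.13208148066302447, 'cam_to_world': array([[-0.43472008, -0.66888568,  0.60300116, -0.39451873],
       [-0.90039825,  0.30991482, -0.30534537,  0.50218417],
       [ 0.01736216, -0.67568095, -0.73698969,  1.24040847],
       [ 0.        ,  0.        ,  0.        ,  1.        ]])}
{'mtx': array([[477.59818693,   0.        , 278.44305873],
       [  0.        , 477.59818693, 211.70230268],
       [  0.        ,   0.        ,   1.        ]]), 'k1': -0.0540009595883803, 'cam_to_world': array([[ 1.70091389e-02, -9.82736996e-01,  1.84224554e-01,
         2.47562580e-01],
       [-9.99644795e-01, -1.29334598e-02,  2.33025817e-02,
        -6.92752703e-04],
       [-2.05176483e-02, -1.84555473e-01, -9.82607909e-01,
         1.67937227e+00],
       [ 0.00000000e+00,  0.00000000e+00,  0.00000000e+00,
         1.00000000e+00]])}
{'time_s': 0.1, 'joint_positions': array([-7.48570736e+01,  3.02745049e+01,  8.21503479e+01, -2.60217502e-03,
        6.76875269e+01, -1.02255482e+01]), 'qvel': array([ 0.00105864, -0.08576628, -0.15920011, -0.0010533 ,  0.02333513,
       -0.01621386]), 'tau': array([-6.03011958e-04, -4.40987420e+01, -1.77150661e+01,  6.35481323e-02,
        5.34013531e-02, -5.27330030e-05]), 'position': array([ 0.26762942, -0.56406488,  0.22165296]), 'tcp_rot': array([[ 9.03563845e-01,  4.28453115e-01, -5.52927918e-04],
       [ 4.28453362e-01, -9.03561937e-01,  1.88231382e-03],
       [ 3.06878600e-04, -1.93769454e-03, -9.99998076e-01]]), 'force': array([-0.10507088, -0.03880371, -0.1248486 ]), 'moment': array([-0.05244985, -0.01520594,  0.0096134 ]), 'grasp_force': 0.0, 'opening': 0.9964333366688766}
```

View pics/scene0.png

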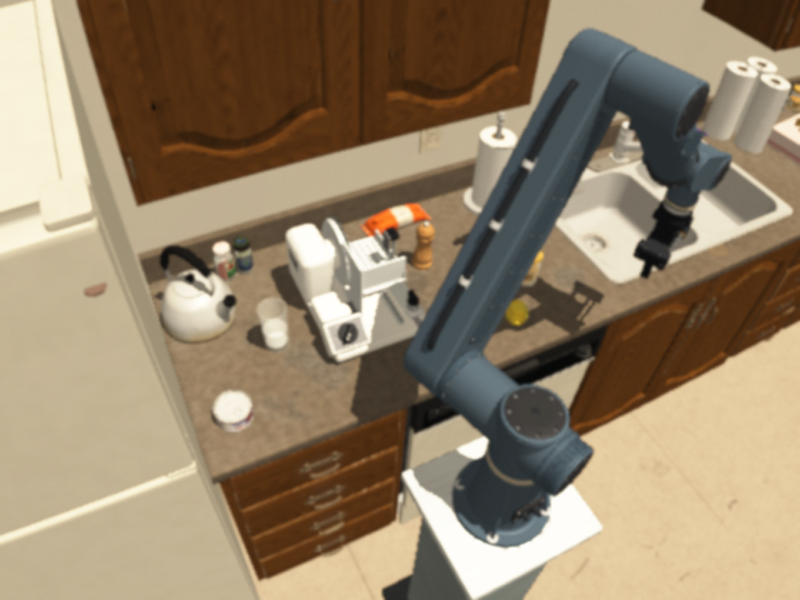

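View pics/top0.png

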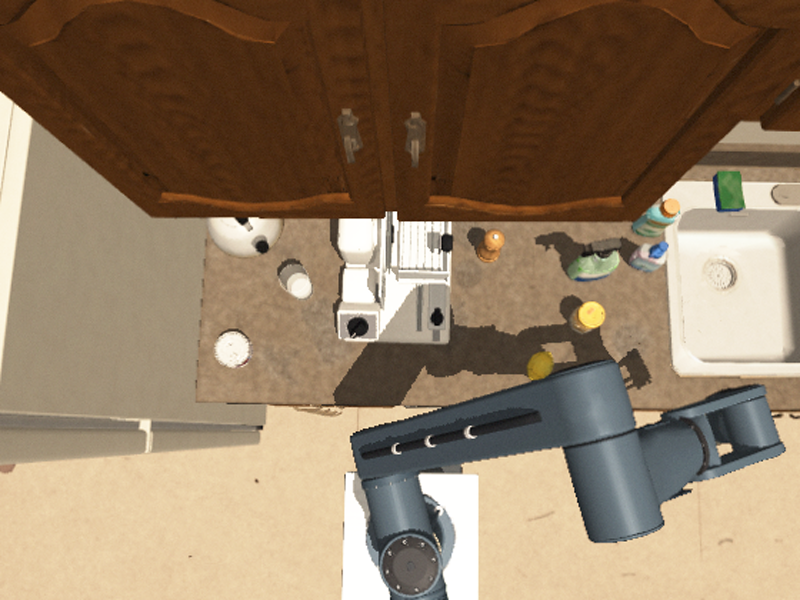

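Scene: the slicer stands around (350,300), with the dial at (347,335) and the plunger at (413,300). Top: dial at (357,326), plunger at (437,317), glass at (297,280), mill at (492,245). I'll enlarge both.

```bash
python3 - <<'E'
from rig import *
import cv2,numpy as np
a=capture("top")[145:245,230:325,::-1]; b=capture("scene")[195:255,215:305,::-1]
a=cv2.resize(a,None,fx=6,fy=6,interpolation=cv2.INTER_CUBIC)
b=cv2.resize(b,None,fx=8,fy=8,interpolation=cv2.INTER_CUBIC)
cv2.imwrite("pics/a.png",a);cv2.imwrite("pics/b.png",b)
E
```

```text
(no output)
```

View pics/a.png

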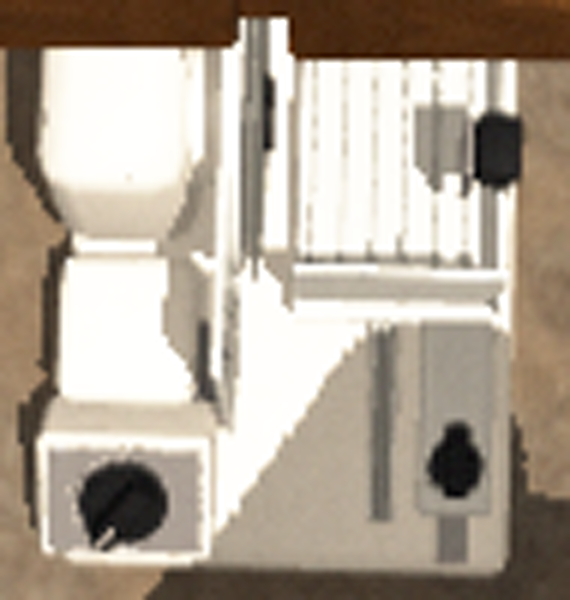

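View pics/b.png

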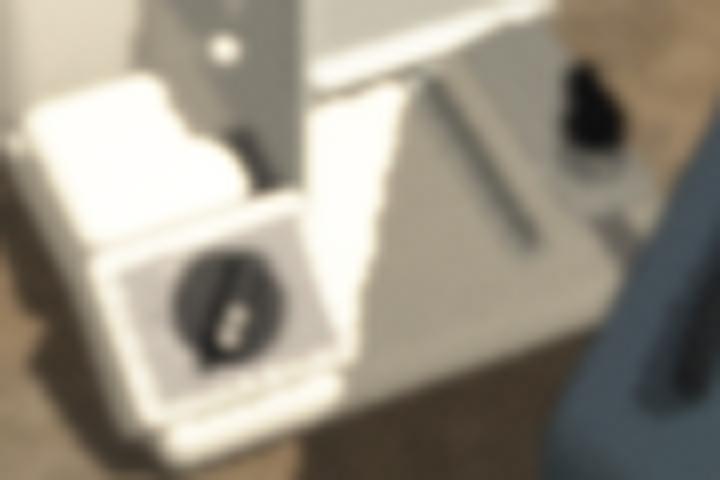

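Crop a: skirt centre (124,503), pointer toward (101,541), knob (456,458), base front-right corner (509,572). Crop b: skirt centre (229,306), pointer (232,327), knob top (594,97). Next I fit the slicer pose and draw it over the pictures.

```bash
cat > h.py <<'E'
from rig import *
import cv2,numpy as np
from scipy.optimize import least_squares
from scipy.spatial.transform import Rotation as R
def proj(n,p):
    c=camera_info(n);T=np.linalg.inv(c["cam_to_world"]);q=np.atleast_2d(p)@T[:3,:3].T+T[:3,3]
    s=q[:,:2]/q[:,2:];s=s*(1+c["k1"]*(s**2).sum(1,keepdims=True))
    return s@c["mtx"][:2,:2].T+c["mtx"][:2,2]
CR={"top":(230,145,6),"scene":(215,195,8)}
def pc(n,p):
    x,y,s=CR[n];return (proj(n,p)-[x,y]+.5)*s-.5
def S2W(v,p): return np.atleast_2d(p)@R.from_euler('z',v[2]).as_matrix().T+[v[0],v[1],0]
a=np.radians(35)
N=np.array([-np.sin(a),0,np.cos(a)]);U=np.array([np.cos(a),0,np.sin(a)]);L=np.array([0,1.,0])
E
cat > fit.py <<'E'
from h import *
def res(v,full=False):
    g=np.array([-.145+v[4],.075,v[3]]); sk=g-.022*N
    pt=sk+.022*N+.018*(np.cos(v[5])*U+np.sin(v[5])*L)
    kn=[-.12,-.112,.1085]
    W=S2W(v,[sk,pt,kn])
    o={"top":[(124,503),(103,538),(456,458)],"scene":[(229,306),(232,330),(594,97)]}
    r=[(pc(n,W)-o[n])/CR[n][2]*[[1],[.5],[1]] for n in o]
    r=np.concatenate([x.ravel() for x in r])
    return np.r_[r,v[4]/.004]
s=least_squares(res,[.6,0,0,.11,0,2.6]);v=s.x
print(v.round(4),res(v).round(2))
np.save("v.npy",v)
g=np.array([-.145+v[4],.075,v[3]]);sk=g-.022*N
t=np.linspace(0,6.3,40)
C=[sk+.0255*(np.cos(x)*U+np.sin(x)*L) for x in t]
P=np.cos(v[5])*U+np.sin(v[5])*L;Q=np.cross(N,P)
bar=[g+i*.022*P+j*.007*Q for i,j in((1,1),(1,-1),(-1,-1),(-1,1),(1,1))]
kb=[[-.12+i*.02,-.112+j*.007,.1085] for i,j in((1,1),(1,-1),(-1,-1),(-1,1),(1,1))]
base=[[i*.1725,j*.131,0.] for i,j in((1,1),(1,-1),(-1,-1),(-1,1),(1,1))]
pl=[[-.098,0,.226],[-.033,0,.226]]
ims=[]
for n,sl in(("top",np.s_[145:245,230:325]),("scene",np.s_[195:255,215:305])):
    k=CR[n][2];im=cv2.resize(np.ascontiguousarray(capture(n)[sl][...,::-1]),None,fx=k,fy=k,interpolation=cv2.INTER_CUBIC)
    for X,c in((C,(0,255,0)),(bar,(0,0,255)),(kb,(0,0,255)),(base,(255,0,0)),(pl,(255,0,255))):
        cv2.polylines(im,[pc(n,S2W(v,X)).round().astype(int)],False,c,1)
    ims.append(im)
h=600;m=np.zeros((600,1290,3),np.uint8);m[:600,:570]=ims[0];m[:480,570:]=ims[1]
cv2.imwrite("pics/fit.png",cv2.resize(m,(800,372)))
cv2.imwrite("pics/fa.png",ims[0]);cv2.imwrite("pics/fb.png",ims[1])
E
python3 fit.py
```

```text
[6.2440e-01 6.4700e-02 6.3400e-02 1.0450e-01 1.0000e-04 2.3621e+00] [ 0.06 -0.05 -0.11  0.32  0.09  0.07 -0.01 -0.23 -0.29  0.42 -0.01 -0.16
  0.03]
```

View pics/fa.png

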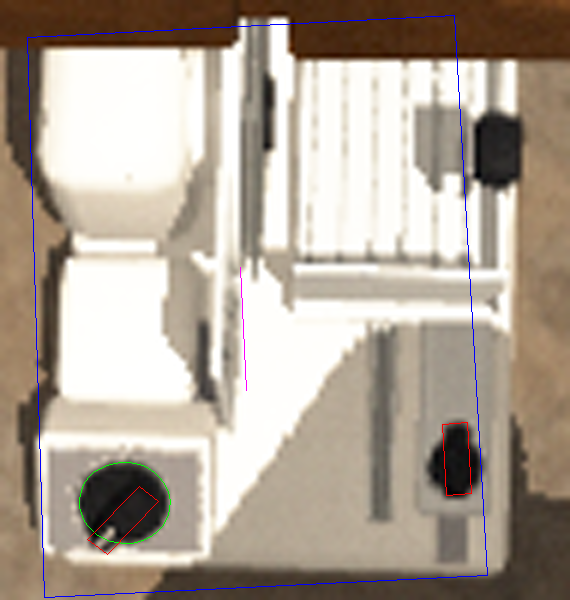

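View pics/fb.png

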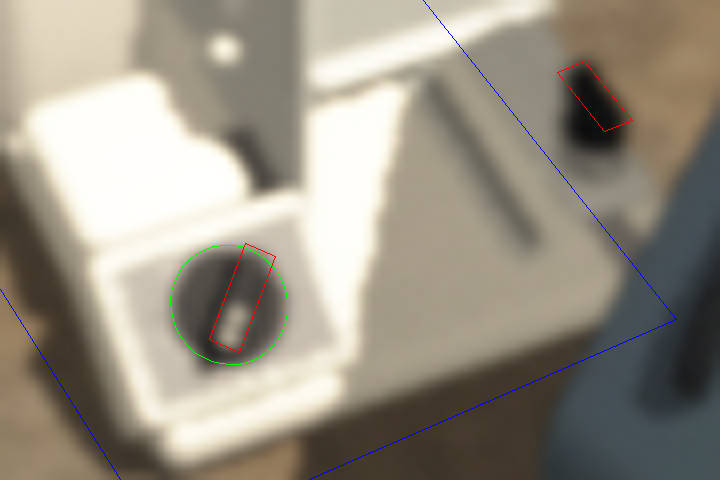

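Overlay: dial and knob sit well, but the yaw is wrong; the base outline is tilted against the picture, so the dial is not exactly at (-145,75). I'll fit the yaw from edges (slot, wall and base front) and leave the dial offset free.

```bash
cat > fit2.py <<'E'
from h import *
def dirres(n,v,A,B,oa,ob):
    q=pc(n,S2W(v,[A,B]));d=(q[1]-q[0])/np.linalg.norm(q[1]-q[0]);e=np.subtract(ob,oa)/np.hypot(*np.subtract(ob,oa))
    return d[0]*e[1]-d[1]*e[0]
def parts(v):
    return [dirres("top",v,[0,-.06,.03],[-.11,-.06,.03],(380,330),(380,520)),
     dirres("top",v,[-.022,-.02,.143],[-.022,-.13,.143],(295,265),(505,270)),
     dirres("top",v,[-.17,-.02,.03],[-.17,-.12,.03],(215,567),(490,573)),
     dirres("top",v,[-.17,.03,.06],[-.17,.12,.06],(210,560),(45,553)),
     dirres("scene",v,[-.05,-.06,.03],[-.12,-.06,.03],(440,80),(530,240)),
     dirres("scene",v,[-.17,-.02,.03],[-.17,-.12,.03],(350,395),(600,315))]
def res(v):
    g=np.array([v[4],v[6],v[3]]); sk=g-.022*N
    pt=g+.018*(np.cos(v[5])*U+np.sin(v[5])*L)
    W=S2W(v,[sk,pt,[-.12,-.112,.1085]])
    o={"top":[(124,503),(103,538),(456,458)],"scene":[(229,306),(232,330),(594,97)]}
    r=np.concatenate([((pc(n,W)-o[n])/CR[n][2]*[[1],[.3],[1]]).ravel() for n in o])
    return np.r_[r,np.array(parts(v))/.02]
s=least_squares(res,[.6,0,0,.11,-.145,2.6,.075]);v=s.x
print(v.round(4),res(v)[:12].round(2),np.degrees(parts(v)).round(2))
g=np.array([v[4],v[6],v[3]]);sk=g-.022*N
print("grip W",S2W(v,g),"knob W",S2W(v,[-.12,-.112,.1085]))
np.save("v.npy",v)
t=np.linspace(0,6.3,40)
C=[sk+.0255*(np.cos(x)*U+np.sin(x)*L) for x in t]
P=np.cos(v[5])*U+np.sin(v[5])*L;Q=np.cross(N,P)
sq=((1,1),(1,-1),(-1,-1),(-1,1),(1,1))
bar=[g+i*.022*P+j*.007*Q for i,j in sq]
kb=[[-.12+i*.02,-.112+j*.007,.1085] for i,j in sq]
base=[[i*.1725,j*.131,0.] for i,j in sq]
pl=[[-.098,0,.226],[-.033,0,.226]]
ims=[]
for n,sl in(("top",np.s_[145:245,230:325]),("scene",np.s_[195:255,215:305])):
    k=CR[n][2];im=cv2.resize(np.ascontiguousarray(capture(n)[sl][...,::-1]),None,fx=k,fy=k,interpolation=cv2.INTER_CUBIC)
    for X,c in((C,(0,255,0)),(bar,(0,0,255)),(kb,(0,0,255)),(base,(255,0,0)),(pl,(255,0,255))):
        cv2.polylines(im,[pc(n,S2W(v,X)).round().astype(int)],False,c,1)
    ims.append(im)
m=np.zeros((600,1290,3),np.uint8);m[:600,:570]=ims[0];m[:480,570:]=ims[1]
cv2.imwrite("pics/fit2.png",cv2.resize(m,(800,372)))
for n,z,px in(("top",.1,[(297,280),(492,245)]),):pass
E
python3 fit2.py
```

```text
[ 0.6344  0.0548 -0.0244  0.1039 -0.1611  2.4912  0.0728] [ 0.08 -0.04 -0.08  0.23 -0.04  0.09 -0.   -0.12 -0.19  0.36 -0.11 -0.11] [-2.14 -0.68 -0.94  0.21  2.16  1.29]
grip W [[0.4751273 0.1314243 0.1039234]] knob W [[ 0.51173674 -0.05427835  0.1085    ]]
```

View pics/fit2.png

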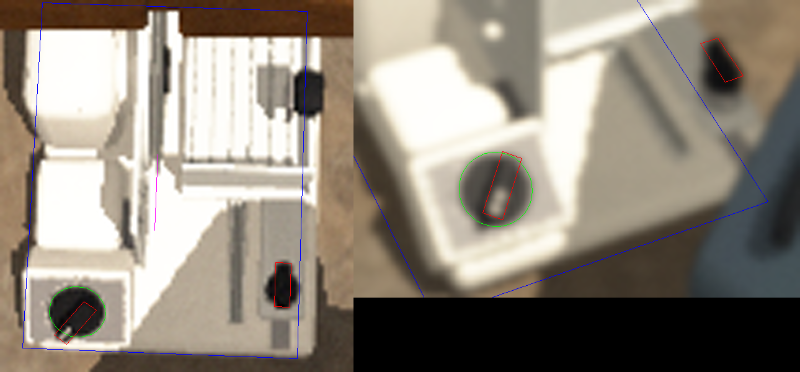

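The fit gives yaw ≈ -1.4°, with the dial grip at slicer x = -161, which is exactly -145 less 28.5·sin 35. The overlay shows the knob and skirt outlines on their objects. Next: the move helper and the first targets.

```bash
cat >> h.py <<'E'
YAW=np.radians(-1.35);RZ=R.from_euler('z',YAW).as_matrix()
Nw,Uw,Lw=RZ@N,RZ@U,RZ@L
G=np.array([.4751,.1320,.1039]);K=np.array([.5117,-.0543,.1085])
def dialR(th):
    P=np.cos(th)*Uw+np.sin(th)*Lw;return np.c_[P,np.cross(-Nw,P),-Nw]
def downR(az):
    c,s=np.cos(az),np.sin(az);return np.c_[[c,s,0],[s,-c,0],[0,0,-1.]]
def st(): return telemetry.read_state()
def delta(p,Rt,frm=None):
    s=st();p0,R0=(s["position"],s["tcp_rot"]) if frm is None else frm
    print("shift",(R0.T@(p-p0)/.15).round(4),"turn",(np.degrees(R.from_matrix(R0.T@Rt).as_rotvec())/360).round(4))
def show():
    s=st();print("t",round(s["time_s"],2),"q",s["joint_positions"].round(1),"F",s["force"].round(1),"M",s["moment"].round(2),"op",round(s["opening"],3),"gf",round(s["grasp_force"],1))
E
python3 - <<'E'
from h import *
p1=np.array([.42,-.25,.32]);R1=downR(np.radians(60));delta(p1,R1)
p2=G+.12*Nw;R2=dialR(2.49);print(p2);delta(p2,R2,(p1,R1))
E
```

```text
shift [ 1.8155 -1.4605 -0.6501] turn [-0.     -0.     -0.0962]
[0.40628993 0.1336216  0.20219825]
shift [ 2.1691 -1.3579  0.7853] turn [-0.1033 -0.022  -0.2183]
```

Request:
carry_out(
  deltas=[
    [[0.9,-0.73,-0.65,0,0,-0.05,-1],[0.9,-0.73,-0.65,0,0,-0.05,-1],[0.9,-0.73,-0.65,0,0,-0.05,-1],[0.9,-0.73,-0.65,0,0,-0.05,-1],[0.9,-0.73,-0.65,0,0,-0.05,-1],[0.9,-0.73,-0.65,0,0,-0.05,-1],[0.9,-0.73,-0.65,0,0,-0.05,-1],[0.9,-0.73,-0.65,0,0,-0.05,-1],[0.9,-0.73,-0.65,0,0,-0.05,-1],[0.9,-0.73,-0.65,0,0,-0.05,-1]],
  ],
)

```text
time_s: 1.23
position: [0.3421, -0.4087, 0.319]
tcp_rot: [[0.728, 0.686, -0.001], [0.686, -0.728, 0.002], [0.0, -0.002, -1.0]]
force: [0.8, 1.1, 0.3]
opening: 1.001
grasp_force: 0.0
```

```bash
python3 - <<'E'
from h import *
show();p1=np.array([.42,-.25,.32]);R1=downR(np.radians(70));delta(p1,R1)
E
```

```text
t 1.23 q [-62.1  17.1  87.9  -0.   75.1 -15.4] F [0.8 1.1 0.3] M [-0.05 -0.06  0.02] op 1.001 gf 0.0
shift [ 1.103  -0.4142 -0.0059] turn [-0.0003 -0.0001 -0.0742]
```

Request:
carry_out(
  deltas=[
    [[1,-0.4,0,0,0,-0.074,-1],[1,-0.4,0,0,0,-0.074,-1],[1,-0.4,0,0,0,-0.074,-1],[1,-0.4,0,0,0,-0.074,-1],[1,-0.4,0,0,0,-0.074,-1],[1,-0.4,0,0,0,-0.074,-1],[1,-0.4,0,0,0,-0.074,-1],[1,-0.4,0,0,0,-0.074,-1],[1,-0.4,0,0,0,-0.074,-1],[1,-0.4,0,0,0,-0.074,-1]],
  ],
)

```text
time_s: 2.07
position: [0.4103, -0.2626, 0.3198]
tcp_rot: [[0.344, 0.939, -0.0], [0.939, -0.344, 0.0], [-0.0, -0.0, -1.0]]
force: [-0.4, -0.1, -1.0]
opening: 1.002
grasp_force: 0.0
```

```bash
python3 - <<'E'
from h import *
show();delta(np.array([.40,-.12,.30]),downR(np.radians(100)));delta(G+.12*Nw,dialR(2.49))
E
```

```text
t 2.07 q [-45.8  13.   93.7  -0.   73.3 -25.7] F [-0.4 -0.1 -1. ] M [-0.05 -0.06  0.04] op 1.002 gf 0.0
shift [ 0.869  -0.3915  0.1323] turn [-0.     -0.     -0.0837]
shift [ 2.471  -0.9339  0.7845] turn [-0.0992 -0.0302 -0.1919]
```

Request:
carry_out(
  deltas=[
    [[1,-0.38,0.1,-0.03,-0.01,-0.1,-1],[1,-0.38,0.1,-0.03,-0.01,-0.1,-1],[1,-0.38,0.1,-0.03,-0.01,-0.1,-1],[1,-0.38,0.1,-0.03,-0.01,-0.1,-1],[1,-0.38,0.1,-0.03,-0.01,-0.1,-1],[1,-0.38,0.1,-0.03,-0.01,-0.1,0],[1,-0.38,0.1,-0.03,-0.01,-0.1,0],[1,-0.38,0.1,-0.03,-0.01,-0.1,0],[1,-0.38,0.1,-0.03,-0.01,-0.1,0],[1,-0.38,0.1,-0.03,-0.01,-0.1,0]],
  ],
)

```text
time_s: 2.9
position: [0.4088, -0.1018, 0.3052]
tcp_rot: [[-0.265, 0.947, 0.182], [0.957, 0.281, -0.068], [-0.116, 0.156, -0.981]]
force: [0.2, 0.1, -0.4]
opening: 0.71
grasp_force: 0.0
```

```bash
python3 - <<'E'
from h import *
show();delta(G+.12*Nw,dialR(2.49))
E
```

```text
t 2.9 q [-30.8   2.7 110.    2.4  56.2 -47.9] F [ 0.2  0.1 -0.4] M [0.05 0.02 0.06] op 0.71 gf 0.0
shift [1.586  0.318  0.5636] turn [-0.062  -0.0313 -0.0935]
```

Request:
carry_out(
  deltas=[
    [[0.95,0.19,0.3,-0.04,-0.02,-0.06,0],[0.95,0.19,0.3,-0.04,-0.02,-0.06,0],[0.95,0.19,0.3,-0.04,-0.02,-0.06,0],[0.95,0.19,0.3,-0.04,-0.02,-0.06,0],[0.95,0.19,0.3,-0.04,-0.02,-0.06,0],[0.95,0.19,0.3,-0.04,-0.02,-0.06,0],[0.95,0.19,0.3,-0.04,-0.02,-0.06,0],[0.95,0.19,0.3,-0.04,-0.02,-0.06,0],[0.95,0.19,0.3,-0.04,-0.02,-0.06,0],[0.95,0.19,0.3,-0.04,-0.02,-0.06,0]],
  ],
)

```text
time_s: 3.73
position: [0.4068, 0.0393, 0.2497]
tcp_rot: [[-0.543, 0.711, 0.448], [0.774, 0.63, -0.063], [-0.326, 0.312, -0.892]]
force: [0.3, 0.0, 0.1]
opening: 0.5
grasp_force: 0.0
```

```bash
python3 - <<'E'
from h import *
show();delta(G+.08*Nw,dialR(2.49))
E
```

```text
t 3.73 q [-11.5   2.6 127.5   4.   23.2 -53.1] F [0.3 0.  0.1] M [0.11 0.17 0.03] op 0.5 gf 0.0
shift [0.5773 0.3328 0.5049] turn [-0.0219 -0.011  -0.0335]
```

Request:
carry_out(
  deltas=[
    [[0.577,0.333,0.505,-0.022,-0.011,-0.0335,0],[0.577,0.333,0.505,-0.022,-0.011,-0.0335,0],[0.577,0.333,0.505,-0.022,-0.011,-0.0335,0],[0.577,0.333,0.505,-0.022,-0.011,-0.0335,0],[0.577,0.333,0.505,-0.022,-0.011,-0.0335,0],[0.577,0.333,0.505,-0.022,-0.011,-0.0335,0],[0.577,0.333,0.505,-0.022,-0.011,-0.0335,0],[0.577,0.333,0.505,-0.022,-0.011,-0.0335,0],[0.577,0.333,0.505,-0.022,-0.011,-0.0335,0],[0.577,0.333,0.505,-0.022,-0.011,-0.0335,0]],
  ],
)

```text
time_s: 4.57
position: [0.4334, 0.1271, 0.1935]
tcp_rot: [[-0.664, 0.52, 0.538], [0.622, 0.783, 0.011], [-0.415, 0.342, -0.843]]
force: [0.6, -0.3, -0.1]
opening: 0.498
grasp_force: 0.0
```

```bash
python3 - <<'E'
from h import *
show();delta(G+.08*Nw,dialR(2.49));delta(G-.016*Nw,dialR(2.49))
a=cv2.resize(capture("top")[130:260,220:350,::-1],None,fx=4.5,fy=4.5,interpolation=cv2.INTER_CUBIC)
cv2.imwrite("pics/pre.png",a)
E
```

```text
t 4.57 q [  2.7  15.3 131.4 -49.9   1.1   0.6] F [ 0.6 -0.3 -0.1] M [ 0.07  0.18 -0.07] op 0.498 gf 0.0
shift [ 0.1099 -0.0379  0.1207] turn [-0.0013 -0.0078 -0.0001]
shift [ 0.0786 -0.0328  0.7599] turn [-0.0013 -0.0078 -0.0001]
```

View pics/pre.png

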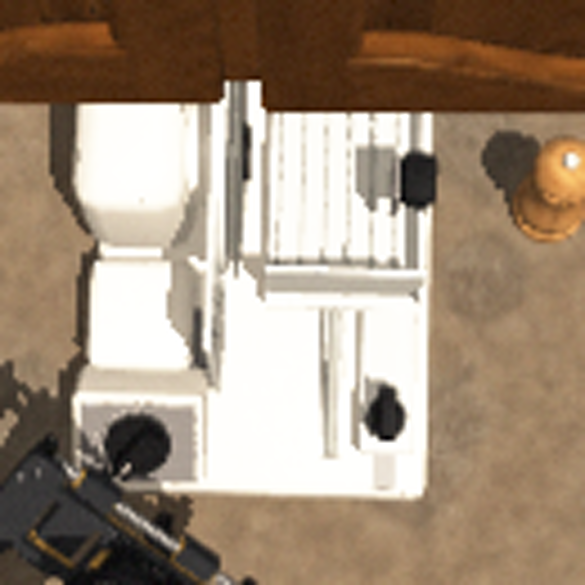

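Picture: the gripper is at the lower left, with its fingers pointing at the dial (137,443); the knob is free at (386,412). q5 is close to 0, a wrist singularity. I'll fit the arm's kinematics from the readings and plan the wrist branch.

```bash
cat > kin.py <<'E'
from h import *
D=[([-74.857,30.2745,82.15,-.0026,67.6875,-10.2255],[.26763,-.56406,.22165]),
([-62.1,17.1,87.9,0,75.1,-15.4],[.3421,-.4087,.319]),
([-45.8,13,93.7,0,73.3,-25.7],[.4103,-.2626,.3198]),
([-30.8,2.7,110,2.4,56.2,-47.9],[.4088,-.1018,.3052]),
([-11.5,2.6,127.5,4,23.2,-53.1],[.4068,.0393,.2497]),
([2.7,15.3,131.4,-49.9,1.1,.6],[.4334,.1271,.1935])]
def fk(q,k):
    z0,x0,a,b,e,d,y0=k
    A=R.from_euler('z',q[0],degrees=True)
    B=R.from_euler('y',q[1],degrees=True);C=R.from_euler('y',q[1]+q[2],degrees=True)
    Rw=A*C*R.from_euler('ZYZ',[q[3],q[4],q[5]+90],degrees=True)
    p=A.apply([x0,y0,z0])+(A*B).apply([0,0,a])+(A*C).apply([e,0,b])+Rw.apply([0,0,d])
    return p,Rw.as_matrix()
s=least_squares(lambda k:np.r_[np.concatenate([fk(q,k)[0]-p for q,p in D]),.02*(k-[.3,0,.45,.4,0,.2,0])],[.3,0,.45,.4,0,.2,0])
KK=s.x
LO=np.array([-176,-43,13,-82,0,-163]);HI=np.array([176,126,139.5,262,151,163])
def ik(p,Rt,q0):
    f=lambda q:np.r_[fk(q,KK)[0]-p,.2*R.from_matrix(fk(q,KK)[1].T@Rt).as_rotvec()]
    r=least_squares(f,q0,bounds=(LO,HI),x_scale=50);return r.x,np.linalg.norm(f(r.x))
if __name__=="__main__":
    print(KK.round(4),(1e3*np.array([fk(q,KK)[0]-p for q,p in D])).round(1))
    s=st();print(fk(s["joint_positions"],KK)[1].round(3),s["tcp_rot"].round(3),s["joint_positions"])
    for h in(.08,.04,-.016):
        for nm,th,q0 in(("a",2.49,[5,25,130,10,10,-40]),("b",2.49-np.pi,[5,25,130,180,10,-40])):
            q,e=ik(G+h*Nw,dialR(th),q0);print(h,nm,q.round(1),round(e*1e3,2))
    q,e=ik(G-.016*Nw,dialR(-np.pi),q);print("end",q.round(1),e)
E
python3 kin.py
```

```text
[0.2705 0.0014 0.5865 0.39   0.1124 0.3026 0.1111] [[ 0.1  0.3  0.2]
 [-0.1  0.3  0. ]
 [ 0.2 -0.2 -0.1]
 [ 0.3 -0.5  0.3]
 [-0.7 -0.  -0.5]
 [ 0.4  0.2  0.2]]
[[-0.664  0.52   0.537]
 [ 0.622  0.783  0.011]
 [-0.415  0.342 -0.843]] [[-0.664  0.52   0.537]
 [ 0.622  0.783  0.011]
 [-0.415  0.342 -0.843]] [  2.79877536  15.3532319  131.43594939 -50.34027905   1.11656792
   1.17076721]
0.08 a [  5.7  18.2 130.8 -82.    4.   35.4] 16.33
0.08 b [  5.7  20.8 134.8 201.3  11.2 -67.8] 0.0
0.04 a [  2.6  23.3 128.5 -42.7   0.   -6.6] 26.7
0.04 b [  5.1  27.6 134.  192.9  16.9 -59.7] 0.0
-0.016 a [  2.4  30.6 124.  -45.6   0.   -3.8] 36.3
-0.016 b [  4.5  36.2 131.6 188.6  22.9 -55.8] 0.0
end [  4.5  36.2 131.6 188.6  22.9  86.8] 1.735906257025639e-10
```

The kinematic model fits within 0.7 mm. The dial has to be gripped on the flipped wrist branch (q4≈190), so I walk q4 round with a 20° bend.

```bash
python3 - <<'E'
from kin import *
p=None
for q4 in(0,60,120,180):
    q=[3,12,131,q4,20,-50];T=fk(q,KK);print(q4,T[0].round(3));delta(*T,p);p=T
E
```

```text
0 [0.35  0.13  0.176]
shift [ 0.4227 -0.3167 -0.1968] turn [ 0.0259  0.0345 -0.0031]
60 [0.387 0.221 0.207]
shift [ 0.1357  0.666  -0.118 ] turn [-0.0437  0.0366  0.1566]
120 [0.47  0.226 0.269]
shift [ 0.1357  0.666  -0.118 ] turn [-0.0437  0.0366  0.1566]
180 [0.516 0.138 0.3  ]
shift [ 0.1357  0.666  -0.118 ] turn [-0.0437  0.0366  0.1566]
```

Request:
carry_out(
  deltas=[
    [[0.423,-0.317,-0.197,0.026,0.0345,-0.003,0],[0.423,-0.317,-0.197,0.026,0.0345,-0.003,0],[0.423,-0.317,-0.197,0.026,0.0345,-0.003,0],[0.423,-0.317,-0.197,0.026,0.0345,-0.003,0],[0.423,-0.317,-0.197,0.026,0.0345,-0.003,0],[0.423,-0.317,-0.197,0.026,0.0345,-0.003,0],[0.423,-0.317,-0.197,0.026,0.0345,-0.003,0],[0.423,-0.317,-0.197,0.026,0.0345,-0.003,0],[0.423,-0.317,-0.197,0.026,0.0345,-0.003,0],[0.423,-0.317,-0.197,0.026,0.0345,-0.003,0]],
  ],
)

```text
time_s: 5.45
position: [0.35, 0.1297, 0.1755]
tcp_rot: [[-0.766, 0.573, 0.292], [0.602, 0.798, 0.015], [-0.224, 0.187, -0.956]]
force: [0.2, -0.8, 0.5]
opening: 0.498
grasp_force: 0.0
```

```bash
python3 - <<'E'
from kin import *
show();delta(*fk([3,12,131,60,20,-50],KK))
E
```

```text
t 5.45 q [  3.   12.1 131.   -0.   20.  -50. ] F [ 0.2 -0.8  0.5] M [0.   0.04 0.01] op 0.498 gf 0.0
shift [ 0.132   0.6682 -0.1187] turn [-0.0438  0.0366  0.1569]
```

Request:
carry_out(
  deltas=[
    [[0.134,0.667,-0.118,-0.0437,0.0366,0.1567,0],[0.134,0.667,-0.118,-0.0437,0.0366,0.1567,0],[0.134,0.667,-0.118,-0.0437,0.0366,0.1567,0],[0.134,0.667,-0.118,-0.0437,0.0366,0.1567,0],[0.134,0.667,-0.118,-0.0437,0.0366,0.1567,0],[0.134,0.667,-0.118,-0.0437,0.0366,0.1567,0],[0.134,0.667,-0.118,-0.0437,0.0366,0.1567,0],[0.134,0.667,-0.118,-0.0437,0.0366,0.1567,0],[0.134,0.667,-0.118,-0.0437,0.0366,0.1567,0],[0.134,0.667,-0.118,-0.0437,0.0366,0.1567,0]],
  ],
)

```text
time_s: 6.28
position: [0.3852, 0.2208, 0.2058]
tcp_rot: [[-0.047, 0.911, 0.41], [0.944, -0.094, 0.318], [0.328, 0.402, -0.855]]
force: [0.2, -0.3, 0.5]
opening: 0.5
grasp_force: 0.0
```

Request:
carry_out(
  deltas=[
    [[0.134,0.667,-0.118,-0.0437,0.0366,0.1567,0],[0.134,0.667,-0.118,-0.0437,0.0366,0.1567,0],[0.134,0.667,-0.118,-0.0437,0.0366,0.1567,0],[0.134,0.667,-0.118,-0.0437,0.0366,0.1567,0],[0.134,0.667,-0.118,-0.0437,0.0366,0.1567,0],[0.134,0.667,-0.118,-0.0437,0.0366,0.1567,0],[0.134,0.667,-0.118,-0.0437,0.0366,0.1567,0],[0.134,0.667,-0.118,-0.0437,0.0366,0.1567,0],[0.134,0.667,-0.118,-0.0437,0.0366,0.1567,0],[0.134,0.667,-0.118,-0.0437,0.0366,0.1567,0]],
  ],
)

```text
time_s: 7.12
position: [0.4681, 0.226, 0.268]
tcp_rot: [[0.561, 0.467, 0.683], [0.331, -0.883, 0.332], [0.759, 0.04, -0.65]]
force: [-0.4, -0.4, -0.7]
opening: 0.501
grasp_force: 0.0
```

```bash
python3 - <<'E'
from kin import *
show();print(st()["position"]);q=[3,12,131,180,20,-50];delta(*fk(q,KK));
delta(G+.08*Nw,dialR(2.49-np.pi),fk(q,KK))
E
```

```text
t 7.12 q [  2.9  12.1 131.3 120.4  20.1 -50.4] F [-0.4 -0.4 -0.7] M [-0.23  0.41 -0.  ] op 0.501 gf 0.0
[0.46807849 0.22596331 0.26803463]
shift [ 0.1474  0.6725 -0.1179] turn [-0.0435  0.0372  0.1563]
shift [-0.7981  0.6757 -0.0082] turn [-0.045  -0.0422  0.0011]
```

Request:
carry_out(
  deltas=[
    [[0.147,0.672,-0.118,-0.0435,0.037,0.1563,0],[0.147,0.672,-0.118,-0.0435,0.037,0.1563,0],[0.147,0.672,-0.118,-0.0435,0.037,0.1563,0],[0.147,0.672,-0.118,-0.0435,0.037,0.1563,0],[0.147,0.672,-0.118,-0.0435,0.037,0.1563,0],[0.147,0.672,-0.118,-0.0435,0.037,0.1563,0],[0.147,0.672,-0.118,-0.0435,0.037,0.1563,0],[0.147,0.672,-0.118,-0.0435,0.037,0.1563,0],[0.147,0.672,-0.118,-0.0435,0.037,0.1563,0],[0.147,0.672,-0.118,-0.0435,0.037,0.1563,0]],
  ],
)

```text
time_s: 7.95
position: [0.5163, 0.1394, 0.301]
tcp_rot: [[0.451, -0.308, 0.838], [-0.62, -0.783, 0.046], [0.642, -0.54, -0.544]]
force: [0.0, -0.5, 0.7]
opening: 0.496
grasp_force: 0.0
```

```bash
python3 - <<'E'
from kin import *
show();delta(G+.06*Nw,dialR(2.49-np.pi))
E
```

```text
t 7.95 q [  3.1  12.1 131.  179.8  20.2 -49.8] F [ 0.  -0.5  0.7] M [0.03 0.51 0.02] op 0.496 gf 0.0
shift [-0.8333  0.7225  0.1129] turn [-0.0453 -0.042   0.0012]
```

Request:
carry_out(
  deltas=[
    [[-0.833,0.722,0.113,-0.0453,-0.042,0.001,0],[-0.833,0.722,0.113,-0.0453,-0.042,0.001,0],[-0.833,0.722,0.113,-0.0453,-0.042,0.001,0],[-0.833,0.722,0.113,-0.0453,-0.042,0.001,0],[-0.833,0.722,0.113,-0.0453,-0.042,0.001,0],[-0.833,0.722,0.113,-0.0453,-0.042,0.001,0],[-0.833,0.722,0.113,-0.0453,-0.042,0.001,0],[-0.833,0.722,0.113,-0.0453,-0.042,0.001,0],[-0.833,0.722,0.113,-0.0453,-0.042,0.001,0],[-0.833,0.722,0.113,-0.0453,-0.042,0.001,0]],
  ],
)

```text
time_s: 8.78
position: [0.442, 0.1315, 0.1542]
tcp_rot: [[0.636, -0.513, 0.576], [-0.62, -0.785, -0.015], [0.46, -0.347, -0.817]]
force: [0.5, -0.3, -0.2]
opening: 0.501
grasp_force: 0.0
```

```bash
python3 - <<'E'
from kin import *
show();delta(G-.016*Nw,dialR(2.49-np.pi))
E
```

```text
t 8.78 q [  5.3  24.3 134.5 196.   14.3 -62.9] F [ 0.5 -0.3 -0.2] M [ 0.07  0.37 -0.02] op 0.501 gf 0.0
shift [-0.0163  0.0007  0.5077] turn [-0.0002 -0.0006  0.0004]
```

Good. Straight in along the dial axis, slowing towards the end, then close.

Request:
carry_out(
  deltas=[
    [[0,0,0.1,0,0,0,0],[0,0,0.2,0,0,0,0],[-0.016,0,0.3,0,0,0,0],[-0.016,0,0.35,0,0,0,0],[-0.016,0,0.39,0,0,0,0],[-0.016,0,0.42,0,0,0,0],[-0.016,0,0.45,0,0,0,0],[-0.016,0,0.475,0,0,0,0],[-0.016,0,0.495,0,0,0,0],[-0.016,0,0.507,0,0,0,0]],
  ],
)

```text
time_s: 9.62
position: [0.4833, 0.1316, 0.0899]
tcp_rot: [[0.637, -0.514, 0.575], [-0.62, -0.785, -0.016], [0.459, -0.346, -0.818]]
force: [-0.4, 0.4, -0.2]
opening: 0.5
grasp_force: 0.0
```

```bash
python3 - <<'E'
from kin import *
show();delta(G-.016*Nw,dialR(2.49-np.pi))
a=np.hstack([cv2.resize(capture("top")[155:235,230:310,::-1],(400,400),interpolation=cv2.INTER_CUBIC),cv2.resize(capture("scene")[195:255,215:275,::-1],(400,400),interpolation=cv2.INTER_CUBIC)])
cv2.imwrite("pics/in.png",a)
E
```

```text
t 9.62 q [  4.6  36.5 131.8 188.9  23.5 -56.1] F [-0.4  0.4 -0.2] M [ 0.09  0.35 -0.01] op 0.5 gf 0.0
shift [ 0.0063 -0.0064 -0.0009] turn [ 0.0001 -0.0004  0.0004]
```

View pics/in.png

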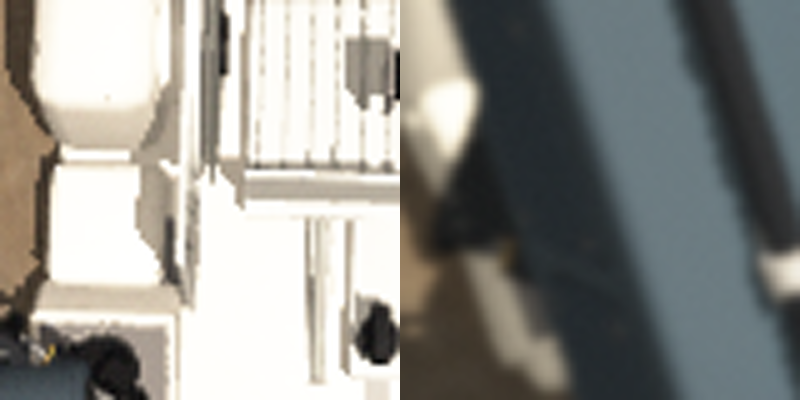

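The picture shows the gripper hiding the dial (110,365), and there is no contact force yet. Closing.

Request:
carry_out(
  deltas=[
    [[0,0,0,0,0,0,1],[0,0,0,0,0,0,1],[0,0,0,0,0,0,1],[0,0,0,0,0,0,1],[0,0,0,0,0,0,1],[0,0,0,0,0,0,1],[0,0,0,0,0,0,1],[0,0,0,0,0,0,1],[0,0,0,0,0,0,1],[0,0,0,0,0,0,1]],
  ],
)

```text
time_s: 10.55
position: [0.4833, 0.1319, 0.0902]
tcp_rot: [[0.637, -0.513, 0.575], [-0.619, -0.785, -0.015], [0.459, -0.346, -0.818]]
force: [-0.3, 4.6, 2.9]
opening: 0.159
grasp_force: 29.8
```

```bash
python3 - <<'E'
from kin import *
show();s=st();print("force in tool",s["tcp_rot"].T@s["force"])
delta(G-.016*Nw,dialR(2.49-np.pi))
E
```

```text
t 10.55 q [  4.7  36.5 131.8 188.9  23.5 -56.1] F [-0.3  4.6  2.9] M [0.85 0.04 0.36] op 0.159 gf 29.8
force in tool [-1.68286984 -4.4835662  -2.63641356]
shift [ 0.0063 -0.0039  0.0004] turn [-0.     -0.0004  0.0005]
```

Gripped: the opening is 13.8 mm, which is the bar's width. Turning clockwise, 60° per call.

Request:
carry_out(
  deltas=[
    [[0.003,-0.003,0,0,0,0.0167,1],[0.006,-0.004,0,0,0,0.0333,1],[0.006,-0.004,0,0,0,0.05,1],[0.006,-0.004,0,0,0,0.0667,1],[0.006,-0.004,0,0,0,0.0833,1],[0.006,-0.004,0,0,0,0.1,1],[0.006,-0.004,0,0,0,0.1167,1],[0.006,-0.004,0,0,0,0.1333,1],[0.006,-0.004,0,0,0,0.15,1],[0.006,-0.004,0,0,0,0.1667,1]],
  ],
)

```text
time_s: 11.38
position: [0.4842, 0.1323, 0.0908]
tcp_rot: [[-0.127, -0.808, 0.575], [-0.989, 0.146, -0.014], [-0.073, -0.571, -0.818]]
force: [-0.2, 6.5, 3.2]
opening: 0.161
grasp_force: 29.9
```

```bash
cat > d.py <<'E'
from kin import *
show();s=st();print("force in tool",s["tcp_rot"].T@s["force"],"mom",s["tcp_rot"].T@s["moment"])
x=-s["tcp_rot"][:,0];print("theta",np.arctan2(x@Lw,x@Uw))
E
python3 d.py
```

```text
t 11.38 q [  4.7  36.4 131.6 188.9  23.2   4.1] F [-0.2  6.5  3.2] M [1.08 0.08 0.77] op 0.161 gf 29.9
force in tool [-6.61863336 -0.74541885 -2.80507269] mom [-0.27013906 -1.3039082  -0.00570418]
theta 1.4435158320425658
```

Request:
carry_out(
  deltas=[
    [[-0.004,0,0,0,0,0.0167,1],[-0.006,0,0,0,0,0.0333,1],[-0.006,0,0,0,0,0.05,1],[-0.006,0,0,0,0,0.0667,1],[-0.006,0,0,0,0,0.0833,1],[-0.006,0,0,0,0,0.1,1],[-0.006,0,0,0,0,0.1167,1],[-0.006,0,0,0,0,0.1333,1],[-0.006,0,0,0,0,0.15,1],[-0.006,0,0,0,0,0.1667,1]],
  ],
)

```text
time_s: 12.22
position: [0.4849, 0.1318, 0.0913]
tcp_rot: [[-0.765, -0.288, 0.577], [-0.364, 0.931, -0.017], [-0.532, -0.222, -0.817]]
force: [0.2, -2.0, 5.6]
opening: 0.158
grasp_force: 30.0
```

```bash
python3 d.py
```

```text
t 12.22 q [  4.7  36.4 131.6 189.3  23.2  63.9] F [ 0.2 -2.   5.6] M [-0.15 -0.14 -0.04] op 0.158 gf 30.0
force in tool [-2.42716627 -3.16123782 -4.44201884] mom [ 0.18992249 -0.074205   -0.05096613]
theta 0.3914167621322559
```

Request:
carry_out(
  deltas=[
    [[0,0,0,0,0,0.01,1],[0,0,0,0,0,0.02,1],[0,0,0,0,0,0.03,1],[0,0,0,0,0,0.04,1],[0,0,0,0,0,0.048,1],[0,0,0,0,0,0.054,1],[0,0,0,0,0,0.06,1],[0,0,0,0,0,0.064,1],[0,0,0,0,0,0.068,1],[0,0,0,0,0,0.068,1]],
  ],
)

```text
time_s: 13.05
position: [0.4851, 0.1314, 0.0915]
tcp_rot: [[-0.815, 0.051, 0.577], [0.05, 0.999, -0.017], [-0.577, 0.015, -0.817]]
force: [-0.1, -5.2, 4.8]
opening: 0.157
grasp_force: 30.5
```

```bash
python3 d.py
```

```text
t 13.05 q [  4.7  36.3 131.6 189.3  23.3  88.1] F [-0.1 -5.2  4.8] M [-1.   -0.22 -0.05] op 0.157 gf 30.5
force in tool [-2.92750577 -5.15621726 -3.89022988] mom [ 0.83370362 -0.26666554 -0.53675765]
theta -0.0307079413836566
```

Request:
carry_out(
  deltas=[
    [[0,0,0,0,0,0.003,1],[0,0,0,0,0,0.006,1],[0,0,0,0,0,0.008,1],[0,0,0,0,0,0.008,1],[0,0,0,0,0,0.008,1],[0,0,0,0,0,0.008,1],[0,0,0,0,0,0.008,1],[0,0,0,0,0,0.008,1],[0,0,0,0,0,0.008,1],[0,0,0,0,0,0.008,1]],
  ],
)

```text
time_s: 13.88
position: [0.4853, 0.1314, 0.0916]
tcp_rot: [[-0.811, 0.09, 0.577], [0.098, 0.995, -0.017], [-0.576, 0.043, -0.816]]
force: [-0.1, -6.2, 5.4]
opening: 0.159
grasp_force: 31.6
```

```bash
python3 d.py
```

```text
t 13.88 q [  4.7  36.3 131.6 189.3  23.3  90.9] F [-0.1 -6.2  5.4] M [-1.21 -0.23  0.04] op 0.159 gf 31.6
force in tool [-3.69561334 -5.9503687  -4.37400502] mom [ 0.93643649 -0.33632193 -0.72495764]
theta -0.07939666345300479
```

The dial is against its stop. Release it and back out along the axis.

Request:
carry_out(
  deltas=[
    [[0,0,0,0,0,0,0],[0,0,0,0,0,0,0],[0,0,0,0,0,0,0],[0,0,0,0,0,0,0],[0,0,0,0,0,0,0],[0,0,-0.1,0,0,0,0],[0,0,-0.3,0,0,0,0],[0,0,-0.5,0,0,0,0],[0,0,-0.7,0,0,0,0],[0,0,-0.7,0,0,0,0]],
  ],
)

```text
time_s: 14.72
position: [0.4205, 0.1346, 0.1795]
tcp_rot: [[-0.812, 0.089, 0.576], [0.099, 0.995, -0.014], [-0.575, 0.046, -0.817]]
force: [-0.1, 0.9, 0.6]
opening: 0.5
grasp_force: 0.0
```

```bash
cat > pl.py <<'E'
from kin import *
show()
for h,az in((.15,0),(.05,0),(-.014,0),(0,-75),(0,180),(0,105)):
  for q0 in([-20,20,110,0,50,60],[-20,20,110,180,20,60]):
    q,e=ik(K+[0,0,h],downR(YAW+np.radians(az)),q0)
    if e<1e-4: print(h,az,q.round(1))
E
python3 pl.py
python3 - <<'E'
from rig import *
import cv2,numpy as np
a=np.hstack([cv2.resize(capture("top")[155:235,230:310,::-1],(400,400),interpolation=cv2.INTER_CUBIC),cv2.resize(capture("scene")[180:270,215:305,::-1],(400,400),interpolation=cv2.INTER_CUBIC)])
cv2.imwrite("pics/closed.png",a)
E
```

```text
t 14.72 q [  6.3  18.7 135.2 206.6   9.9  74.6] F [-0.1  0.9  0.6] M [0.13 0.19 0.04] op 0.5 gf 0.0
0.15 0 [-18.5  19.1  95.3  -0.   65.6  72.8]
0.15 0 [-18.5  19.1  95.3  -0.   65.6  72.8]
0.05 0 [-18.5  27.1 101.6  -0.   51.3  72.8]
0.05 0 [-18.5  27.1 101.6  -0.   51.3  72.8]
-0.014 0 [-18.5  33.2 104.4   0.   42.3  72.8]
-0.014 0 [-18.5  33.2 104.4   0.   42.3  72.8]
0 -75 [-18.5  31.8 103.9   0.   44.3 147.8]
0 -75 [-18.5  31.8 103.9   0.   44.3 147.8]
0 180 [ -18.5   31.8  103.9    0.    44.3 -107.2]
0 105 [-18.5  31.8 103.9   0.   44.3 -32.2]
```

View pics/closed.png

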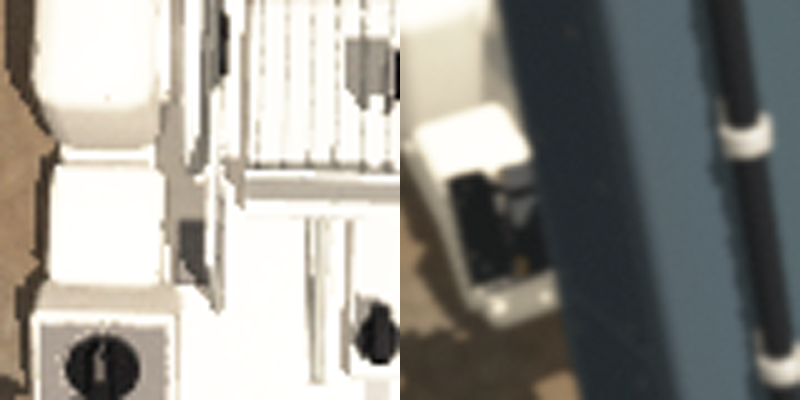

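The left half shows the pointer line (98,345) pointing up the slope and the gauge plate shifted to the right, so the dial is closed. Now back over the wrist branch to q4=0, then to the plunger.

```bash
python3 - <<'E'
from kin import *
p=None
for q4 in(180,120,60,0):
    T=fk([3,12,131,q4,20,75],KK);print(q4,T[0].round(3));delta(*T,p);p=T
T2=(K+[0,0,.12],downR(YAW));delta(*T2,p)
E
```

```text
180 [0.516 0.138 0.3  ]
shift [-0.9637  0.1179 -0.3154] turn [-0.0035 -0.0614 -0.0621]
120 [0.47  0.226 0.269]
shift [ 0.1585  0.661  -0.118 ] turn [-0.0551 -0.0148 -0.1566]
60 [0.387 0.221 0.207]
shift [ 0.1585  0.661  -0.118 ] turn [-0.0551 -0.0148 -0.1566]
0 [0.35  0.13  0.176]
shift [ 0.1585  0.661  -0.118 ] turn [-0.0551 -0.0148 -0.1566]
shift [ 0.7     1.5136 -0.0412] turn [ 0.0044 -0.0472  0.0534]
```

Request:
carry_out(
  deltas=[
    [[-0.964,0.118,-0.315,-0.0035,-0.0614,-0.0621,0],[-0.964,0.118,-0.315,-0.0035,-0.0614,-0.0621,0],[-0.964,0.118,-0.315,-0.0035,-0.0614,-0.0621,0],[-0.964,0.118,-0.315,-0.0035,-0.0614,-0.0621,0],[-0.964,0.118,-0.315,-0.0035,-0.0614,-0.0621,0],[-0.964,0.118,-0.315,-0.0035,-0.0614,-0.0621,0],[-0.964,0.118,-0.315,-0.0035,-0.0614,-0.0621,0],[-0.964,0.118,-0.315,-0.0035,-0.0614,-0.0621,0],[-0.964,0.118,-0.315,-0.0035,-0.0614,-0.0621,0],[-0.964,0.118,-0.315,-0.0035,-0.0614,-0.0621,0]],
  ],
)

```text
time_s: 15.65
position: [0.5159, 0.1382, 0.2982]
tcp_rot: [[-0.515, -0.192, 0.835], [-0.286, 0.957, 0.044], [-0.808, -0.216, -0.548]]
force: [-0.4, -0.2, 0.4]
opening: 0.503
grasp_force: 0.0
```

Request:
carry_out(
  deltas=[
    [[0.158,0.661,-0.118,-0.0551,-0.0148,-0.1566,0],[0.158,0.661,-0.118,-0.0551,-0.0148,-0.1566,0],[0.158,0.661,-0.118,-0.0551,-0.0148,-0.1566,0],[0.158,0.661,-0.118,-0.0551,-0.0148,-0.1566,0],[0.158,0.661,-0.118,-0.0551,-0.0148,-0.1566,0],[0.158,0.661,-0.118,-0.0551,-0.0148,-0.1566,0],[0.158,0.661,-0.118,-0.0551,-0.0148,-0.1566,0],[0.158,0.661,-0.118,-0.0551,-0.0148,-0.1566,0],[0.158,0.661,-0.118,-0.0551,-0.0148,-0.1566,0],[0.158,0.661,-0.118,-0.0551,-0.0148,-0.1566,0]],
  ],
)

```text
time_s: 16.48
position: [0.471, 0.225, 0.2686]
tcp_rot: [[0.065, -0.726, 0.684], [-0.914, 0.231, 0.332], [-0.4, -0.647, -0.649]]
force: [0.2, 0.1, 0.0]
opening: 0.497
grasp_force: 0.0
```

```bash
python3 - <<'E'
from kin import *
show()
p=None
for q4 in(60,0):
    T=fk([3,12,131,q4,20,75],KK);print(q4,T[0].round(3));delta(*T,p);p=T
E
```

```text
t 16.48 q [  2.7  12.2 131.  119.8  20.2  74.7] F [0.2 0.1 0. ] M [-0.05  0.39  0.03] op 0.497 gf 0.0
60 [0.387 0.221 0.207]
shift [ 0.1506  0.6671 -0.1243] turn [-0.0547 -0.0148 -0.1561]
0 [0.35  0.13  0.176]
shift [ 0.1585  0.661  -0.118 ] turn [-0.0551 -0.0148 -0.1566]
```

Request:
carry_out(
  deltas=[
    [[0.151,0.667,-0.124,-0.0547,-0.0148,-0.1561,0],[0.151,0.667,-0.124,-0.0547,-0.0148,-0.1561,0],[0.151,0.667,-0.124,-0.0547,-0.0148,-0.1561,0],[0.151,0.667,-0.124,-0.0547,-0.0148,-0.1561,0],[0.151,0.667,-0.124,-0.0547,-0.0148,-0.1561,0],[0.151,0.667,-0.124,-0.0547,-0.0148,-0.1561,0],[0.151,0.667,-0.124,-0.0547,-0.0148,-0.1561,0],[0.151,0.667,-0.124,-0.0547,-0.0148,-0.1561,0],[0.151,0.667,-0.124,-0.0547,-0.0148,-0.1561,0],[0.151,0.667,-0.124,-0.0547,-0.0148,-0.1561,0]],
  ],
)

```text
time_s: 17.32
position: [0.3867, 0.222, 0.2068]
tcp_rot: [[0.774, -0.48, 0.412], [-0.616, -0.72, 0.319], [0.144, -0.501, -0.853]]
force: [1.0, -0.2, 0.3]
opening: 0.501
grasp_force: 0.0
```

Request:
carry_out(
  deltas=[
    [[0.158,0.661,-0.118,-0.0551,-0.0148,-0.1566,0],[0.158,0.661,-0.118,-0.0551,-0.0148,-0.1566,0],[0.158,0.661,-0.118,-0.0551,-0.0148,-0.1566,0],[0.158,0.661,-0.118,-0.0551,-0.0148,-0.1566,0],[0.158,0.661,-0.118,-0.0551,-0.0148,-0.1566,0],[0.158,0.661,-0.118,-0.0551,-0.0148,-0.1566,0],[0.158,0.661,-0.118,-0.0551,-0.0148,-0.1566,0],[0.158,0.661,-0.118,-0.0551,-0.0148,-0.1566,0],[0.158,0.661,-0.118,-0.0551,-0.0148,-0.1566,0],[0.158,0.661,-0.118,-0.0551,-0.0148,-0.1566,0]],
  ],
)

```text
time_s: 18.15
position: [0.3491, 0.1316, 0.1752]
tcp_rot: [[0.909, 0.3, 0.29], [0.308, -0.951, 0.017], [0.281, 0.074, -0.957]]
force: [-0.2, -0.5, -0.9]
opening: 0.503
grasp_force: 0.0
```

```bash
python3 - <<'E'
from kin import *
show()
A=(np.array([.40,.05,.22]),downR(YAW+np.radians(10)));delta(*A);B=(K+[0,0,.06],downR(YAW));delta(*B,A)
E
```

```text
t 18.15 q [3.30e+00 1.21e+01 1.31e+02 1.00e-01 2.00e+01 7.51e+01] F [-0.2 -0.5 -0.9] M [ 0.06  0.15 -0.03] op 0.503 gf 0.0
shift [ 0.2247  0.6411 -0.1969] turn [ 0.0081 -0.0463  0.026 ]
shift [0.6316 0.7994 0.3433] turn [0.     0.     0.0278]
```

Request:
carry_out(
  deltas=[
    [[0.225,0.641,-0.197,0.008,-0.0463,0.026,0],[0.225,0.641,-0.197,0.008,-0.0463,0.026,0],[0.225,0.641,-0.197,0.008,-0.0463,0.026,0],[0.225,0.641,-0.197,0.008,-0.0463,0.026,0],[0.225,0.641,-0.197,0.008,-0.0463,0.026,0],[0.225,0.641,-0.197,0.008,-0.0463,0.026,0],[0.225,0.641,-0.197,0.008,-0.0463,0.026,0],[0.225,0.641,-0.197,0.008,-0.0463,0.026,0],[0.225,0.641,-0.197,0.008,-0.0463,0.026,0],[0.225,0.641,-0.197,0.008,-0.0463,0.026,0]],
  ],
)

```text
time_s: 18.98
position: [0.3981, 0.0496, 0.2193]
tcp_rot: [[0.989, 0.147, -0.002], [0.147, -0.989, 0.001], [-0.002, -0.001, -1.0]]
force: [-0.2, 0.7, 0.0]
opening: 0.499
grasp_force: 0.0
```

Request:
carry_out(
  deltas=[
    [[0.632,0.8,0.34,0,0,0.028,0],[0.632,0.8,0.34,0,0,0.028,0],[0.632,0.8,0.34,0,0,0.028,0],[0.632,0.8,0.34,0,0,0.028,0],[0.632,0.8,0.34,0,0,0.028,0],[0.632,0.8,0.34,0,0,0.028,0],[0.632,0.8,0.34,0,0,0.028,0],[0.632,0.8,0.34,0,0,0.028,0],[0.632,0.8,0.34,0,0,0.028,0],[0.632,0.8,0.34,0,0,0.028,0]],
  ],
)

```text
time_s: 19.82
position: [0.5101, -0.0551, 0.1692]
tcp_rot: [[1.0, -0.028, -0.0], [-0.028, -1.0, 0.0], [-0.0, -0.0, -1.0]]
force: [0.4, 0.6, -0.0]
opening: 0.503
grasp_force: 0.0
```

```bash
python3 - <<'E'
from kin import *
show();delta(K-[0,0,.015],downR(YAW))
E
```

```text
t 19.82 q [-18.7  26.  101.2   0.   52.8  72.9] F [ 0.4  0.6 -0. ] M [0.03 0.05 0.04] op 0.503 gf 0.0
shift [ 0.0106 -0.0057  0.5045] turn [-0.      0.     -0.0007]
```

Request:
carry_out(
  deltas=[
    [[0.01,-0.006,0.1,0,0,0,0],[0.01,-0.006,0.2,0,0,0,0],[0.01,-0.006,0.3,0,0,0,0],[0.01,-0.006,0.35,0,0,0,0],[0.01,-0.006,0.4,0,0,0,0],[0.01,-0.006,0.43,0,0,0,0],[0.01,-0.006,0.46,0,0,0,0],[0.01,-0.006,0.48,0,0,0,0],[0.01,-0.006,0.5,0,0,0,0],[0.01,-0.006,0.504,0,0,0,0]],
  ],
)

```text
time_s: 20.65
position: [0.5122, -0.0552, 0.0928]
tcp_rot: [[1.0, -0.029, -0.001], [-0.029, -1.0, 0.0], [-0.001, -0.0, -1.0]]
force: [0.2, -0.3, 0.6]
opening: 0.496
grasp_force: 0.0
```

Request:
carry_out(
  deltas=[
    [[0,0,0,0,0,0,1],[0,0,0,0,0,0,1],[0,0,0,0,0,0,1],[0,0,0,0,0,0,1],[0,0,0,0,0,0,1],[0,0,0,0,0,0,1],[0,0,0,0,0,0,1],[0,0,0,0,0,0,1],[0,0,0,0,0,0,1],[0,0,0,0,0,0,1]],
  ],
)

```text
time_s: 21.48
position: [0.5124, -0.0559, 0.0932]
tcp_rot: [[1.0, -0.029, -0.0], [-0.029, -1.0, -0.001], [-0.0, 0.001, -1.0]]
force: [-1.2, -5.0, 2.8]
opening: 0.159
grasp_force: 30.0
```

```bash
python3 - <<'E'
from kin import *
show();delta(K-[0,0,.015],downR(YAW))
E
```

```text
t 21.48 q [-1.860e+01  3.340e+01  1.042e+02 -1.000e-01  4.230e+01  7.310e+01] F [-1.2 -5.   2.8] M [-0.83  0.34  0.  ] op 0.159 gf 30.0
shift [-0.0048 -0.0106 -0.0022] turn [ 0.0001  0.     -0.0009]
```

Request:
carry_out(
  deltas=[
    [[0,0.005,-0.01,0,0,0,1],[0,0.006,-0.02,0,0,0,1],[0,0.006,-0.032,0,0,0,1],[0,0.006,-0.045,0,0,0,1],[0,0.006,-0.058,0,0,0,1],[0,0.006,-0.07,0,0,0,1],[0,0.006,-0.082,0,0,0,1],[0,0.006,-0.092,0,0,0,1],[0,0.006,-0.097,0,0,0,1],[0,0.006,-0.097,0,0,0,1]],
  ],
)

```text
time_s: 22.32
position: [0.5122, -0.056, 0.1075]
tcp_rot: [[1.0, -0.029, -0.001], [-0.029, -1.0, 0.0], [-0.001, -0.0, -1.0]]
force: [2.0, -3.1, -11.0]
opening: 0.158
grasp_force: 30.0
```

```bash
python3 -c "
from kin import *
show()"
```

```text
t 22.32 q [-18.7  32.  103.7   0.   44.3  73. ] F [  2.   -3.1 -11. ] M [-0.34 -0.36 -0.05] op 0.158 gf 30.0
```

The lift is 14.3 mm with about 11 N on the tool, so it holds. Turn clockwise 70°.

Request:
carry_out(
  deltas=[
    [[0,0,0,0,0,0.019,1],[0,0,0,0,0,0.038,1],[0,0,0,0,0,0.057,1],[0,0,0,0,0,0.076,1],[0,0,0,0,0,0.095,1],[0,0,0,0,0,0.114,1],[0,0,0,0,0,0.133,1],[0,0,0,0,0,0.152,1],[0,0,0,0,0,0.171,1],[0,0,0,0,0,0.19,1]],
  ],
)

```text
time_s: 23.15
position: [0.5117, -0.0542, 0.1072]
tcp_rot: [[0.334, -0.943, -0.002], [-0.943, -0.334, 0.004], [-0.004, 0.0, -1.0]]
force: [2.3, 3.5, -10.0]
opening: 0.154
grasp_force: 30.0
```

```bash
cat > k.py <<'E'
from kin import *
show();s=st();x=s["tcp_rot"][:,0];print("turn",YAW-np.arctan2(x[1],x[0]),"pos",s["position"].round(4))
E
python3 k.py
```

```text
t 23.15 q [-18.6  32.  103.8   0.2  44.4 141.7] F [  2.3   3.5 -10. ] M [ 0.79 -0.61  0.03] op 0.154 gf 30.0
turn 1.206762363505026 pos [ 0.5117 -0.0542  0.1072]
```

Request:
carry_out(
  deltas=[
    [[0,0,0,0,0,0.002,1],[0,0,0,0,0,0.002,1],[0,0,0.006,0,0,0.002,1],[0,0,0.012,0,0,0.002,1],[0,0,0.018,0,0,0.002,1],[0,0,0.024,0,0,0.002,1],[0,0,0.03,0,0,0.002,1],[0,0,0.036,0,0,0.002,1],[0,0,0.04,0,0,0.002,1],[0,0,0.04,0,0,0.002,1]],
  ],
)

```text
time_s: 23.98
position: [0.5116, -0.0543, 0.102]
tcp_rot: [[0.331, -0.944, -0.002], [-0.944, -0.331, 0.003], [-0.004, 0.0, -1.0]]
force: [1.3, 5.6, -4.3]
opening: 0.157
grasp_force: 30.0
```

```bash
python3 k.py
```

```text
t 23.98 q [-18.6  32.5 104.    0.2  43.7 141.9] F [ 1.3  5.6 -4.3] M [ 1.13 -0.27 -0.06] op 0.157 gf 30.0
turn 1.2101721725585508 pos [ 0.5116 -0.0543  0.102 ]
```

Request:
carry_out(
  deltas=[
    [[0,0,0.005,0,0,0,1],[0,0,0.01,0,0,0,1],[0,0,0.01,0,0,0,1],[0,0,0.01,0,0,0,1],[0,0,0.01,0,0,0,1],[0,0,0.01,0,0,0,1],[0,0,0.01,0,0,0,1],[0,0,0.01,0,0,0,1],[0,0,0.01,0,0,0,1],[0,0,0.01,0,0,0,1]],
  ],
)

```text
time_s: 24.82
position: [0.5117, -0.0543, 0.1017]
tcp_rot: [[0.331, -0.944, -0.001], [-0.944, -0.331, 0.003], [-0.003, -0.0, -1.0]]
force: [-1.5, 7.0, 4.6]
opening: 0.162
grasp_force: 30.0
```

```bash
python3 k.py
```

```text
t 24.82 q [-18.6  32.5 104.    0.2  43.6 141.9] F [-1.5  7.   4.6] M [ 1.27  0.05 -0.07] op 0.162 gf 30.0
turn 1.2100122292856035 pos [ 0.5117 -0.0543  0.1017]
```

The height stays put while the force climbs 9 N, so the knob sits in its notch. Pull the carriage.

```bash
python3 - <<'E'
from kin import *
s=st();delta(s["position"]-.058*RZ[:,0],s["tcp_rot"])
print(ik(s["position"]-.06*RZ[:,0],s["tcp_rot"],s["joint_positions"]))
E
```

```text
shift [-0.1365  0.3618  0.0004] turn [0. 0. 0.]
(array([-20.9231427 ,  29.50147411, 112.55903606,   0.23528727,
        38.05620856, 139.57004445]), np.float64(9.569767746107285e-14))
```

Request:
carry_out(
  deltas=[
    [[-0.014,0.036,0,0,0,0,1],[-0.028,0.073,0,0,0,0,1],[-0.042,0.11,0,0,0,0,1],[-0.056,0.147,0,0,0,0,1],[-0.07,0.185,0,0,0,0,1],[-0.084,0.222,0,0,0,0,1],[-0.098,0.26,0,0,0,0,1],[-0.112,0.297,0,0,0,0,1],[-0.126,0.334,0,0,0,0,1],[-0.1365,0.362,0,0,0,0,1]],
  ],
)

```text
time_s: 25.65
position: [0.455, -0.0533, 0.1018]
tcp_rot: [[0.33, -0.944, 0.003], [-0.944, -0.33, 0.002], [-0.001, -0.003, -1.0]]
force: [2.7, 8.4, 3.7]
opening: 0.158
grasp_force: 30.0
```

```bash
python3 k.py
```

```text
t 25.65 q [-20.8  29.6 112.1   0.3  38.2 139.7] F [2.7 8.4 3.7] M [ 1.51 -0.55  0.  ] op 0.158 gf 30.0
turn 1.210648771980768 pos [ 0.455  -0.0533  0.1018]
```

Request:
carry_out(
  deltas=[
    [[-0.008,0.008,0,0,0,0,1],[-0.012,0.014,0,0,0,0,1],[-0.015,0.02,0,0,0,0,1],[-0.018,0.025,0,0,0,0,1],[-0.018,0.03,0,0,0,0,1],[-0.018,0.03,0,0,0,0,1],[-0.018,0.03,0,0,0,0,1],[-0.018,0.03,0,0,0,0,1],[-0.018,0.03,0,0,0,0,1],[-0.018,0.03,0,0,0,0,1]],
  ],
)

```text
time_s: 26.48
position: [0.4536, -0.0533, 0.1019]
tcp_rot: [[0.33, -0.944, 0.01], [-0.944, -0.33, 0.0], [0.003, -0.009, -1.0]]
force: [7.6, 7.3, -0.8]
opening: 0.161
grasp_force: 30.0
```

```bash
python3 k.py
```

```text
t 26.48 q [-20.9  29.4 112.6   0.3  37.5 139.6] F [ 7.6  7.3 -0.8] M [ 1.52 -1.37  0.05] op 0.161 gf 30.0
turn 1.2113588477136825 pos [ 0.4536 -0.0533  0.1019]
```

Request:
carry_out(
  deltas=[
    [[-0.003,0.008,0,0,0,0,1],[-0.006,0.016,0,0,0,0,1],[-0.009,0.024,0,0,0,0,1],[-0.01,0.027,0,0,0,0,1],[-0.01,0.027,0,0,0,0,1],[-0.01,0.027,0,0,0,0,1],[-0.01,0.027,0,0,0,0,1],[-0.01,0.027,0,0,0,0,1],[-0.01,0.027,0,0,0,0,1],[-0.01,0.027,0,0,0,0,1]],
  ],
)

```text
time_s: 27.32
position: [0.4531, -0.0536, 0.1021]
tcp_rot: [[0.328, -0.944, 0.017], [-0.945, -0.328, -0.001], [0.007, -0.016, -1.0]]
force: [15.4, 10.1, -6.3]
opening: 0.159
grasp_force: 30.0
```

```bash
python3 k.py
```

```text
t 27.32 q [-21.   29.3 113.    0.5  36.8 139.4] F [15.4 10.1 -6.3] M [ 2.19 -2.6   0.12] op 0.159 gf 30.0
turn 1.212905748326482 pos [ 0.4531 -0.0536  0.1021]
```

The carriage is at its front stop. Unload, open, and rise.

Request:
carry_out(
  deltas=[
    [[0.004,-0.01,0,0,0,0,1],[0.008,-0.02,0,0,0,0,1],[0.01,-0.027,0.002,0,0,0,1],[0.01,-0.027,0.004,0,0,0,1],[0.01,-0.027,0.004,0,0,0,0],[0.01,-0.027,0.004,0,0,0,0],[0.01,-0.027,0.004,0,0,0,0],[0.01,-0.027,0.004,0,0,0,0],[0.01,-0.027,0.004,0,0,0,0],[0.01,-0.027,0.004,0,0,0,0]],
  ],
)

```text
time_s: 28.15
position: [0.4486, -0.0536, 0.0994]
tcp_rot: [[0.329, -0.944, -0.001], [-0.944, -0.329, 0.001], [-0.001, 0.001, -1.0]]
force: [-0.2, 0.1, 0.2]
opening: 0.474
grasp_force: 0.0
```

Request:
carry_out(
  deltas=[
    [[0,0,-0.1,0,0,0,0],[0,0,-0.2,0,0,0,0],[0,0,-0.4,0,0,0,0],[0,0,-0.6,0,0,0,0],[0,0,-0.8,0,0,0,0],[0,0,-0.9,0,0,0,0],[0,0,-1,0,0,0,0],[0,0,-1,0,0,0,0],[0,0,-1,0,0,0,0],[0,0,-1,0,0,0,0]],
  ],
)

```text
time_s: 28.98
position: [0.4483, -0.0534, 0.2484]
tcp_rot: [[0.329, -0.944, -0.003], [-0.944, -0.329, 0.001], [-0.002, 0.002, -1.0]]
force: [-0.4, 0.8, -0.3]
opening: 0.503
grasp_force: 0.0
```

Clear the camera view to verify numerically (my picture views are used up).

Request:
carry_out(
  deltas=[
    [[0.9,0.3,-0.3,0,0,0,0],[0.9,0.3,-0.3,0,0,0,0],[0.9,0.3,-0.3,0,0,0,0],[0.9,0.3,-0.3,0,0,0,0],[0.9,0.3,-0.3,0,0,0,0],[0.9,0.3,-0.3,0,0,0,0],[0.9,0.3,-0.3,0,0,0,0],[0.9,0.3,-0.3,0,0,0,0],[0.9,0.3,-0.3,0,0,0,0],[0.9,0.3,-0.3,0,0,0,0]],
  ],
)

```text
time_s: 29.82
position: [0.4508, -0.1946, 0.2939]
tcp_rot: [[0.33, -0.944, -0.002], [-0.944, -0.33, 0.001], [-0.002, 0.001, -1.0]]
force: [-0.7, -0.4, 0.1]
opening: 0.498
grasp_force: 0.0
```

Request:
carry_out(
  deltas=[
    [[1,0.3,0,0,0,0,0],[1,0.3,0,0,0,0,0],[1,0.3,0,0,0,0,0],[1,0.3,0,0,0,0,0],[1,0.3,0,0,0,0,0],[1,0.3,0,0,0,0,0],[1,0.3,0,0,0,0,0],[1,0.3,0,0,0,0,0],[1,0.3,0,0,0,0,0],[1,0.3,0,0,0,0,0]],
  ],
)

```text
time_s: 30.65
position: [0.4581, -0.351, 0.2946]
tcp_rot: [[0.33, -0.944, -0.001], [-0.944, -0.33, 0.0], [-0.001, 0.0, -1.0]]
force: [0.5, 0.2, 0.1]
opening: 0.504
grasp_force: 0.0
```

```bash
python3 - <<'E'
from kin import *
show();im=capture("top")
for c in(0,.05,.06): print(c,proj("top",K+[0,0,.0085]-c*RZ[:,0]).round(1))
u,v=proj("top",K+[0,0,.0085]-.06*RZ[:,0])[0].round().astype(int)
g=im[v-13:v+14,u-13:u+14].max(2)
for r in g: print(''.join('#' if x<50 else '+' if x<100 else '.' for x in r))
E
```

```text
t 30.65 q [-48.5  22.2  84.   -0.   73.9 112.2] F [0.5 0.2 0.1] M [ 0.13 -0.01 -0.05] op 0.504 gf 0.0
0 [[305.6 220.6]]
0.05 [[305.2 235.5]]
0.06 [[305.1 238.6]]
...........................
...........................
...........................
...........................
...........................
...........................
........++++...............
......++++++++++...........
.....++++++++++++..........
...+++++++...+++++.........
...+++++.......++++........
..+++++........+++++.......
+.+++...........++++.......
+++..............+++++.....
++................+++++....
+..................+++++...
....................+++++..
....................++++++.
......................+++++
......................+++++
.......................++++
........................+++
........................+++
.........................++
..........................+
...........................
...........................
```

The arm's upper link hides the knob; swing further right.

```bash
python3 - <<'E'
from kin import *
s=st();q=s["joint_positions"].copy()
for a in(-75,-95,):
    q[0]=a;T=fk(q,KK);print(T[0]);delta(*T)
E
```

```text
[ 0.25385504 -0.51816797  0.29455888]
shift [6.0050e-01 1.6529e+00 6.0000e-04] turn [ 0.     -0.      0.0734]
[ 0.06132182 -0.57374215  0.29455888]
shift [5.2630e-01 2.9867e+00 1.0000e-03] turn [ 1.00e-04 -0.00e+00  1.29e-01]
```

Request:
carry_out(
  deltas=[
    [[0.35,0.85,0,0,0,0.037,0],[0.35,0.85,0,0,0,0.037,0],[0.35,0.85,0,0,0,0.037,0],[0.35,0.85,0,0,0,0.037,0],[0.35,0.85,0,0,0,0.037,0],[0.35,0.85,0,0,0,0.037,0],[0.35,0.85,0,0,0,0.037,0],[0.35,0.85,0,0,0,0.037,0],[0.35,0.85,0,0,0,0.037,0],[0.35,0.85,0,0,0,0.037,0]],
  ],
)

```text
time_s: 31.53
position: [0.3557, -0.443, 0.2944]
tcp_rot: [[0.104, -0.995, -0.0], [-0.995, -0.104, 0.001], [-0.001, 0.0, -1.0]]
force: [0.5, 0.8, 0.2]
opening: 0.498
grasp_force: 0.0
```

Request:
carry_out(
  deltas=[
    [[0.05,0.85,0,0,0,0.037,0],[0.05,0.85,0,0,0,0.037,0],[0.05,0.85,0,0,0,0.037,0],[0.05,0.85,0,0,0,0.037,0],[0.05,0.85,0,0,0,0.037,0],[0.05,0.85,0,0,0,0.037,0],[0.05,0.85,0,0,0,0.037,0],[0.05,0.85,0,0,0,0.037,0],[0.05,0.85,0,0,0,0.037,0],[0.05,0.85,0,0,0,0.037,0]],
  ],
)

```text
time_s: 32.37
position: [0.2297, -0.4641, 0.2943]
tcp_rot: [[-0.128, -0.992, -0.0], [-0.992, 0.128, 0.0], [-0.0, 0.001, -1.0]]
force: [-0.5, 0.6, 0.7]
opening: 0.5
grasp_force: 0.0
```

```bash
python3 - <<'E'
from kin import *
show()
for n in("top","scene"):
    im=capture(n)
    for c in(0,.05,.06): print(n,c,proj(n,K+[0,0,.0085]-c*RZ[:,0]).round(1))
    u,v=proj(n,K+[0,0,.0085]-.06*RZ[:,0])[0].round().astype(int)
    g=im[v-11:v+12,u-11:u+12].max(2)
    for r in g: print(''.join('#' if x<50 else '+' if x<100 else '.' for x in r))
u,v=proj("top",G)[0].round().astype(int)
for r in capture("top")[v-11:v+10,u-11:u+12].max(2): print(''.join('#' if x<25 else '+' if x<60 else '.' for x in r))
E
```

```text
t 32.37 q [-76.   17.2  92.   -0.   70.9 111.3] F [-0.5  0.6  0.7] M [ 0.17 -0.02  0.04] op 0.5 gf 0.0
top 0 [[305.6 220.6]]
top 0.05 [[305.2 235.5]]
top 0.06 [[305.1 238.6]]
.......................
.......................
.......................
.......................
.......................
.......................
.......................
..........++++.......+.
.........######++....++
........########++...++
.......+####++++++..+++
......+#++++++###+..+++
......##########...++++
+++++.##########..+++++
+++++.+########+.++++++
+++++...++####+..++++++
+++++............++++++
+++++............++++++
+++++............++++++
+++++............++++++
+++++++.+........++++++
+++++++++++++++++++++++
+++++++++++++++++++++++
scene 0 [[288.9 204.9]]
scene 0.05 [[295.4 214.7]]
scene 0.06 [[296.7 216.7]]
..............+++++++++
..............++++++++#
..............++++++++#
.............+++++++++#
.............++++++++##
............+++++++++##
............+++++++++##
...........+++++++++###
...........+++++++++###
...........++++++++####
..........+++++++++####
.........++++++++++####
.........+++++++++#####
........+#++++++++#####
........##+++++++######
.......+#++++++++######
.......+++++++++#######
.......+++++++++#######
.......+++++++++######+
.......++++++++#######+
......+++++++++######++
......+++++++++######++
......++++++++#######++
.......................
.......................
............+++........
........++++###++......
......+++##.#####+.....
.....+++#+..#####+.....
.....+++#+.+######+....
.....+++#+..######+....
....++++#+.+#######....
....++++#+.+#######....
.....+++#+.+######+....
.....+++#+++######+....
......++#+#######+.....
.......+########+......
.......++######+.......
.........####+.........
.........####..........
.......................
.......................
.......................
.......................
```

The picture numbers agree: the knob lies where 60 mm of travel puts it, with its bar turned crosswise, and the dial pointer is up the slope. Handing in.

```bash
python3 -c "
from rig import job
print(job.hand_in())"
```

```text
the job is handed in; nothing more can be done
None
```

I handed the job in at 32 s: the dial is at its closed stop, the plunger is up in its rest notch and the carriage is at its front stop. A last camera check agreed on the dial and the carriage; the notch I judged from the grip forces. The hand-in gave no verdict.

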